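# Pin up a pack of wax sample boards in the jig

### The job

Clear the wax lump out of the assembly jig into the foil tray, then build the pack squarely in the jig's pocket, all boards flat and their holes over the jig's bores: the thick backing board first, then every sample board on the bench in any order with its paper face up, and last the cover board with its grip block up. Then take both dowels from their stand and push one down through each line of holes until it stands on the bottom of the jig's bore; leave the jar and the small tin beside the work alone.

Things in the scene. Friction and masses are not known exactly. Their poses are not given: they have to be found in the camera images.
- jig: Assembly jig, fixed to the bench: a brown wooden board 150 (x) x 90 (y) x 24 mm, origin at the centre of its underside, z up. Its flat top, 24 mm above the bench, is the pocket floor; six steel guide pins, 10 mm thick and 48 mm tall, tapered over the top 12 mm, stand on it round a pocket 113 (x) x 53 (y) mm centred on the origin: at x = +-61.5, y = 0 and at x = +-42, y = +-31.5 mm. The long sides are open between the pins (fingers fit there, at x between -30 and 30 mm).
- bore_0 (a point): Centre of the mouth of the round bore, 16 mm wide (2 mm chamfer at the mouth), 18 mm deep, flat bottom, in the pocket floor 35 mm on the -x side of the jig's middle.
- bore_1 (a point): The same sort of bore, 35 mm on the +x side of the jig's middle.
- backing_center (a point): Backing board: plain wood, 14 mm thick, 0.06 to 0.13 kg, 110 x 50 mm, with two 19 mm round through-holes on its long centre line, 35 mm either side of the middle. Long side along its x, z up when lying as found. This point: its middle, half-way up the thickness. Either end may point either way.
- sample_0_center (a point): Sample board: thin plywood, 7 mm thick, 0.04 kg, with a square of white paper on its upper face, 110 x 50 mm, with two 19 mm round through-holes on its long centre line, 35 mm either side of the middle. Long side along its x, z up when lying as found. This point: its middle, half-way up the thickness. Either end may point either way. Two to four of the four sample boards are there; the others are absent (None from the start).
- sample_1_center (a point): Sample board: thin plywood, 7 mm thick, 0.04 kg, with a square of white paper on its upper face, 110 x 50 mm, with two 19 mm round through-holes on its long centre line, 35 mm either side of the middle. Long side along its x, z up when lying as found. This point: its middle, half-way up the thickness. Either end may point either way. Two to four of the four sample boards are there; the others are absent (None from the start).
- sample_2_center (a point): Sample board: thin plywood, 7 mm thick, 0.04 kg, with a square of white paper on its upper face, 110 x 50 mm, with two 19 mm round through-holes on its long centre line, 35 mm either side of the middle. Long side along its x, z up when lying as found. This point: its middle, half-way up the thickness. Either end may point either way. Two to four of the four sample boards are there; the others are absent (None from the start).
- sample_3_center (a point): Sample board: thin plywood, 7 mm thick, 0.04 kg, with a square of white paper on its upper face, 110 x 50 mm, with two 19 mm round through-holes on its long centre line, 35 mm either side of the middle. Long side along its x, z up when lying as found. This point: its middle, half-way up the thickness. Either end may point either way. Two to four of the four sample boards are there; the others are absent (None from the start).
- cover_center (a point): Cover board: wood, 10 mm thick, 0.05 to 0.12 kg, with an upright grip block on the middle of its upper face (28 mm along x, 18 mm along y, 23 mm tall, its top 33 mm above the board's underside), 110 x 50 mm, with two 19 mm round through-holes on its long centre line, 35 mm either side of the middle. Long side along its x, z up when lying as found. This point: its middle, half-way up the thickness. Either end may point either way.
- stand: Dowel stand, fixed: wooden block 120 (x) x 46 (y) x 40 mm with two upright bores 15 mm wide and 30 mm deep, 35 mm either side of its middle along x. Origin at the centre of its underside.
- dowel_0_center (a point): Wooden dowel, 12 mm thick, 100 mm long, 0.03 kg, its foot tapered over the last 5 mm; it starts upright in the stand, 70 mm of it showing. This point: half-way along it; its z points to the upper end.
- dowel_1_center (a point): Wooden dowel, 12 mm thick, 100 mm long, 0.03 kg, its foot tapered over the last 5 mm; it starts upright in the stand, 70 mm of it showing. This point: half-way along it; its z points to the upper end.
- tray: Shallow white foil tray with dried blue wax, 126 x 136 x 38 mm, fixed, origin at the centre of its underside. Open at the top and hollow: the rim is 38 mm high, the walls slope inward to a floor about 80 x 90 mm, which lies about 8 mm above the bench.
- lump_center (a point): Rounded pale wax lump, 29 (x) x 40 (y) x 19 mm, left lying in the jig's pocket, 0.025 kg. This point: its centre.
- jar_steel: Bystander: closed jar with grey lid, 78 mm wide, 107 mm tall, beside the work on the right. Origin at the centre of its underside. Leave alone.
- tin_plum: Bystander: small open tin, 58 mm wide, 50 mm tall, beside the work on the left. Origin at the centre of its underside. Leave alone.

How it is judged:
By the outcome, as a careful person would: the job done as asked, in the order asked, and still so for the second after the job is handed in, with the robot touching nothing.
Of sample_0, sample_1, sample_2, sample_3 only 2 to 4 are there at a start; the rules pass over those that are not, and their reading is None.
At some moment in a run one of sample_0, sample_1, sample_2, sample_3 may be knocked a few centimetres aside while the robot is not near it.
It also fails if it takes over 210 s, if anything falls off the work surface, if the arm or the gripper's body presses on something with over 40 N, if the wrist force passes 120 N, or if a joint passes its speed limit or range.

### The arm

A 7-joint arm with a two-finger parallel gripper is mounted at the origin on a cart in front of the work surface, level with it; the furniture and walls round the work are solid. World frame = base frame: x ahead of the robot, y to its left, z up, the work surface at z = 0. Lengths are in m, angles in rad, forces in N, time in s.
With the tool pointing down it reaches from about 0.4 to 0.875 m from the base axis. Payload 6.5 kg.
Tool frame: the origin (TCP) lies on the centre line of the jaws, within the pads' length; the fingertips stand 22 mm ahead of it and the grasp point (between the pads) lies 3 mm ahead of it; z points along the fingers, y is the line along which they close (so a half turn about z gives the same grasp; the last joint's range is limited). The gripper opens to 88 mm and grips with 3 to 60 N. Pads are 18 mm wide; open, the fingers measure 123 mm over their backs; the gripper's body (75 mm by 187 mm) begins 45 mm behind the grasp point.
Start: joints at [-1.186, 0.536, -0.004, 1.538, 0.003, 1.067, -0.071], TCP at [0.283, 0.585, 0.261] pointing down, gripper open.
Joint ranges: [-2.7, 2.7], [-0.37, 2.16], [-1.27, 1.26], [0.24, 2.4], [-1.31, 4.45], [0.19, 1.91], [-2.76, 2.76]. Speed limits (rad/s): [2.39, 2.39, 3.14, 3.14, 3.14, 3.14, 3.14].

### API

Orientations are given as a unit quaternion [w, x, y, z].
In Python, from workcell import ctrl gives the robot as it stands. The module is installed in compiled form; this text tells all that it offers. Calls block until the motion is done:
- ctrl.goto(position, orientation): joint-space move of the TCP to a pose.
- ctrl.move_straight(position, rot=None, speed=0.15): straight line of the TCP; rot=None keeps the orientation; speed is the mean speed in m/s.
- ctrl.goto_joints(angles): joint-space move.
- ctrl.move_gripper(opening, effort=None): finger opening in m; effort is the grip in N (None keeps the last); returns when the fingers have stopped.
- ctrl.hold(seconds).
- ctrl.ik(position, orientation): joint angles nearest the present ones, or None.
- ctrl.snapshot(name): name is "scene" or "top" or "wrist"; returns the picture (480x640x3 uint8, blue, green, red); there is no depth.
- ctrl.get_calibration(name): a dict with "fovy" (degrees; the focal length in pixels is half the picture's height over the tangent of half this angle, whatever the lens; pixels are square), "cx", "cy" (the principal point, pixels), "xyz" and "attitude" of the camera in the world; the wrist camera has in their place "tool_from_camera" (4x4, takes a point from camera to tool coordinates, whose origin is the TCP and whose axes are the flange's). Camera axes: x right, y down, z forward; pixel columns grow to the right and rows downward; lengths in m; the calibration is good to about 2 mm. A picture is of the moment at which its call begins: read the wrist's pose just before it. get_calibration takes no time and is no camera call.
A pose or a line that the arm cannot do raises ctrl.MotionError and nothing moves.
- ctrl.close_job(): hands the job in; it is judged then, once.
Readings, each from a call of its own:
- ctrl.get_t(): time.
- ctrl.get_q(): joint angles.
- ctrl.get_joint_velocities(): joint speeds.
- ctrl.get_tau(): joint torques, N m.
- ctrl.get_ee_pos(): TCP position.
- ctrl.get_eef_rot(): TCP orientation.
- ctrl.get_force(): force on the tool from outside, world axes, zero at the start.
- ctrl.get_ft_torque(): the same for the moment, N m.
- ctrl.get_opening(): finger opening in m.
- ctrl.get_finger_force(): force on a finger pad.
Only numpy, scipy, OpenCV 4.12 (cv2) and the standard library are available. Lean on these libraries where they do the work, as an engineer would, in place of code of your own. Each camera call takes 0.05 s, during which the arm holds its last target. There are 200 camera calls.

## Working session

There is one attempt and no reset: what is moved stays moved. The work goes in short steps, each a Python script; the robot and the scene stay as the last script left them, time stands still between calls to the robot, and variables do not carry over. Pictures are saved under pics/ and viewed, at most 14 in all, crops included, and the job is handed in when it is done.

```bash
mkdir -p pics; ls
python3 - <<'E'
from workcell import ctrl
import cv2
for n in("scene","top"):
    cv2.imwrite(f"pics/{n}0.png",ctrl.snapshot(n)); print(n,ctrl.get_calibration(n))
print(ctrl.get_calibration("wrist"),ctrl.get_t(),ctrl.get_ee_pos(),ctrl.get_eef_rot(),ctrl.get_opening())
E
```

```text
pics
scene {'fovy': 49.63362978679121, 'cx': 313.2432688407416, 'cy': 238.67282263040906, 'xyz': array([-0.16409587, -0.78527206,  0.66436277]), 'attitude': array([-0.47959891,  0.80362699, -0.30745938,  0.17215479])}
top {'fovy': 55.95505762137872, 'cx': 321.7904915002377, 'cy': 240.8029172719559, 'xyz': array([0.44039653, 0.02570722, 1.10758068]), 'attitude': array([ 0.03401884, -0.69799858,  0.71430341, -0.03756786])}
{'fovy': 59.7159849479918, 'cx': 318.36559784318723, 'cy': 248.45618560039634, 'tool_from_camera': array([[-2.53341788e-04, -9.56707854e-01, -2.91049856e-01,
         7.52473643e-02],
       [ 9.99999822e-01, -8.52590886e-05, -5.90186525e-04,
        -2.63514402e-04],
       [ 5.39821438e-04, -2.91049954e-01,  9.56707705e-01,
        -1.23960082e-01],
       [ 0.00000000e+00,  0.00000000e+00,  0.00000000e+00,
         1.00000000e+00]])} 0.1 [0.28300326 0.58460942 0.25993825] [-1.11689265e-04  2.23481848e-01  9.74707794e-01 -7.53393378e-04] 0.08827038448686456
```

View pics/top0.png

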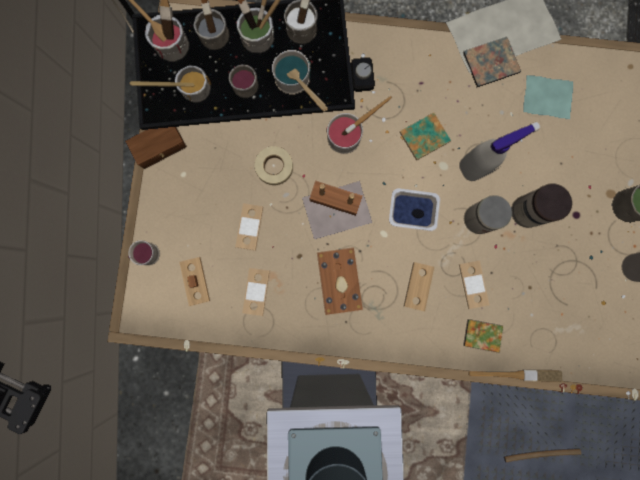

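View pics/scene0.png

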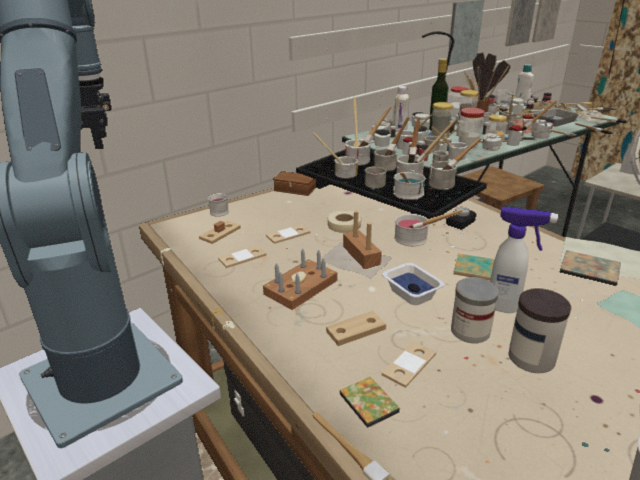

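```bash
cat > h.py <<'E'
from workcell import ctrl
import numpy as np, cv2
from scipy.spatial.transform import Rotation as Ro
def R(q): return Ro.from_quat(np.roll(q,-1)).as_matrix()
def down(a):
    "tool down; a = world heading of tool x (fingers close square to it)"
    q=(Ro.from_euler('z',a)*Ro.from_euler('x',np.pi)).as_quat(); return np.roll(q,1)
def cam(n):
    c=ctrl.get_calibration(n); f=240/np.tan(np.radians(c['fovy'])/2)
    K=np.array([[f,0,c['cx']],[0,f,c['cy']],[0,0,1]])
    if n=='wrist':
        T=np.eye(4);T[:3,:3]=R(ctrl.get_eef_rot());T[:3,3]=ctrl.get_ee_pos();T=T@c['tool_from_camera']
        return K,T[:3,:3],T[:3,3]
    return K,R(c['attitude']),np.array(c['xyz'])
def world(C,uv,z):
    K,M,p=C; d=M@np.linalg.inv(K)@[uv[0],uv[1],1]; return (p+d*(z-p[2])/d[2])[:2]
def pix(C,P):
    K,M,p=C; v=K@M.T@(np.asarray(P)-p); return v[:2]/v[2]
def rect(C,im,xy,z,half=.08,n=300):
    "plan view at height z: up=+x, left=+y"
    w=[(xy[0]+half,xy[1]+half),(xy[0]+half,xy[1]-half),(xy[0]-half,xy[1]-half),(xy[0]-half,xy[1]+half)]
    s=np.float32([pix(C,[*a,z]) for a in w]); d=np.float32([[0,0],[n,0],[n,n],[0,n]])
    return cv2.warpPerspective(im,cv2.getPerspectiveTransform(s,d),(n,n),flags=cv2.INTER_LINEAR)
def near(a,ref=0):
    "bring angle by half turns next to ref"
    return (a-ref+np.pi/2)%np.pi-np.pi/2+ref
E
python3 - <<'E'
from h import *
C=cam('top')
for n,uv,z in [('jig',(340,281),.024),('lump',(342,285),.034),('back',(419,286),.014),('sA',(249,228),.007),('sB',(257,292),.007),('sC',(473,285),.007),('cover',(194,281),.01),('stand',(336,197),.04),('tray',(415,210),.03),('jar',(493,215),.1),('tin',(144,253),.05)]:
    p=world(C,uv,z); print(n,p.round(3),np.hypot(*p).round(3))
w=cam('wrist');print(w[2])
E
```

```text
jig [ 0.453 -0.022] 0.453
lump [ 0.443 -0.026] 0.444
back [ 0.437 -0.213] 0.486
sA [0.588 0.197] 0.62
sB [0.431 0.178] 0.467
sC [ 0.436 -0.346] 0.556
cover [0.461 0.33 ] 0.567
stand [ 0.654 -0.017] 0.654
tray [ 0.619 -0.208] 0.653
jar [ 0.592 -0.368] 0.698
tin [0.529 0.436] 0.685
[0.21522615 0.6173303  0.38388963]
```

Run:
```python
from h import *
P=dict(cover=(.461,.330,.01),sA=(.588,.197,.007),sB=(.431,.178,.007),stand=(.654,-.017,.04),jig=(.453,-.022,.024),tray=(.619,-.208,.03),back=(.437,-.213,.014),sC=(.436,-.346,.007))
for a in (0,np.pi):
    print([ (n, None if (j:=ctrl.ik([p[0],p[1],z],down(a))) is None else np.round(j[[0,6]],1)) for n,p in P.items() for z in (.03,.2)])
a=0 if ctrl.ik([.45,-.02,.2],down(0)) is not None else np.pi
T=[]
for n,p in P.items():
    try: ctrl.goto([p[0],p[1],.2],down(a))
    except ctrl.MotionError as e: print(n,e); continue
    C=cam('wrist'); im=ctrl.snapshot('wrist'); cv2.imwrite(f'pics/w_{n}.png',im); np.save(f'pics/w_{n}.npy',np.array([*C],dtype=object),allow_pickle=True)
    t=rect(C,im,p[:2],p[2],.1 if n in('jig','tray','stand') else .08,266); cv2.putText(t,n,(3,14),0,.5,(0,0,255)); T.append(t)
    print(n,ctrl.get_t())
while len(T)%3: T.append(T[0]*0)
R_=[np.hstack(T[i:i+3]) for i in range(0,len(T),3)]
cv2.imwrite('pics/m1.png',np.vstack(R_[:2]));cv2.imwrite('pics/m2.png',np.vstack(R_[2:]))
```

```text
[('cover', array([-1. , -1.8])), ('cover', array([-1.2, -1.9])), ('sA', array([-0.7, -1.5])), ('sA', array([-0.8, -1.6])), ('sB', array([-0.8, -1.5])), ('sB', array([-1. , -1.7])), ('stand', array([-0.5, -1. ])), ('stand', array([-0.5, -1.2])), ('jig', array([-0.3, -1.1])), ('jig', array([-0.7, -1.2])), ('tray', array([-0.2, -0.8])), ('tray', array([-0.2, -0.9])), ('back', array([ 0.1, -0.8])), ('back', array([-0.5, -0.6])), ('sC', array([ 0.2, -0.3])), ('sC', array([-0. , -0.5]))]
[('cover', array([-0.7,  0.8])), ('cover', array([-0.7,  0.8])), ('sA', array([-0.4,  1.1])), ('sA', array([-0.4,  1.2])), ('sB', array([-0.5,  1. ])), ('sB', array([-0.5,  1.1])), ('stand', array([-0.1,  1.5])), ('stand', array([-0.1,  1.6])), ('jig', array([-0. ,  1.5])), ('jig', array([-0.3,  1.6])), ('tray', array([0.2, 1.9])), ('tray', array([-0.,  2.])), ('back', array([0.3, 2. ])), ('back', array([-0.1,  2.2])), ('sC', array([0.5, 2.3])), ('sC', array([-0. ,  2.6]))]Traceback (most recent call last):
  File "<stdin>", line 10, in <module>
ValueError: could not broadcast input array from shape (3,3) into shape (3,)
```

Run:
```python
from h import *
import pickle
P=dict(cover=(.461,.330,.01),sA=(.588,.197,.007),sB=(.431,.178,.007),stand=(.654,-.017,.04),jig=(.453,-.022,.024),tray=(.619,-.208,.03),back=(.437,-.213,.014),sC=(.436,-.346,.007))
T=[];D={}
for n,p in P.items():
    ctrl.goto([p[0],p[1],.2],down(0))
    C=cam('wrist'); im=ctrl.snapshot('wrist'); D[n]=(C,im)
    t=rect(C,im,p[:2],p[2],.1 if n in('jig','tray','stand') else .08,266); cv2.putText(t,n,(3,14),0,.5,(0,0,255)); T.append(t)
pickle.dump((P,D),open('d.pkl','wb'))
print(n,ctrl.get_t(),ctrl.get_ee_pos(),p)
T.append(T[0]*0)
R_=[np.hstack(T[i:i+3]) for i in range(0,9,3)]
cv2.imwrite('pics/m1.png',np.vstack(R_[:2]));cv2.imwrite('pics/m2.png',R_[2])
```

```text
sC 8.15 [ 0.43704783 -0.34537505  0.19952914] (0.436, -0.346, 0.007)
```

View pics/m1.png

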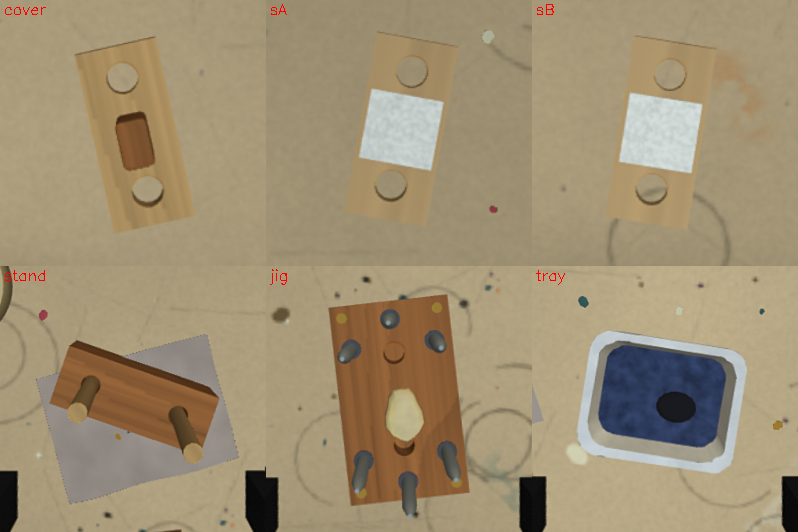

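View pics/m2.png

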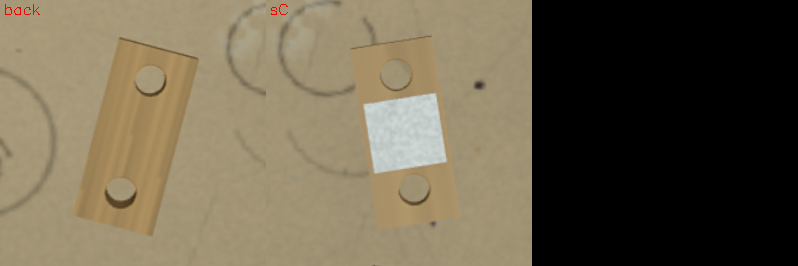

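```bash
cat >> h.py <<'E'
def go(xy,z,a,z2=None,speed=.12):
    ctrl.goto([xy[0],xy[1],z],down(a))
    if z2 is not None: ctrl.move_straight([xy[0],xy[1],z2],speed=speed)
def lift(z,speed=.2):
    p=ctrl.get_ee_pos(); ctrl.move_straight([p[0],p[1],z],speed=speed)
def lower(z,speed=.05,fmax=6,step=.004):
    "down in short steps until z or contact"
    f0=np.array(ctrl.get_force())[2]; p=np.array(ctrl.get_ee_pos()); zz=p[2]
    while zz>z+1e-5:
        zz=max(z,zz-step); ctrl.move_straight([X[0],X[1],zz] if (X:=p[:2]) is not None else 0,speed=speed)
        f=np.array(ctrl.get_force())
        if abs(f[2]-f0)>fmax: break
    return zz,f.round(1)
def say(*a): print(*a,'t=%.1f'%ctrl.get_t(),'p',np.round(ctrl.get_ee_pos(),4),'open %.4f'%ctrl.get_opening(),'F',np.round(ctrl.get_force(),1))
E
python3 - <<'E'
from h import *
import pickle,json
P,D=pickle.load(open('d.pkl','rb'))
def W(n,u,v,s): return [P[n][0]+(133-v)*s,P[n][1]+(133-u)*s]
s=.16/266;S=.2/266;d=np.radians
O=dict(cover=[*W('cover',135,134.3,s),d(12.9)],sA=[*W('sA',136,129.5,s),d(-9.7)],sB=[*W('sB',129,133,s),d(-8.9)],
 back=[*W('back',136.3,136.8,s),d(-14.1)],sC=[*W('sC',139.5,133,s),d(8.8)],jig=[*W('jig',133.2,133.5,S),d(6.2)],tray=W('tray',129,137,S))
def up(n,u,v,z0,z,S):  # re-project a plan pixel to height z
    C=D[n][0]; return list(world(C,pix(C,[*W(n,u,v,S),z0]),z))
O['d0']=up('stand',77.5,412-266,.04,.11,S);O['d1']=up('stand',193,453-266,.04,.11,S);O['lump']=up('jig',139,148,.024,.036,S)
json.dump(O,open('o.json','w'));print({k:np.round(v,4) for k,v in O.items()})
v=np.array(O['d1'])-O['d0'];print(np.hypot(*v),np.degrees(np.arctan2(v[1],v[0])))
j=O['jig'];L=O['lump']
ctrl.move_gripper(.07,15); go(L,.14,j[2],.049); ctrl.hold(.2);say('at lump')
ctrl.move_gripper(.0,8);say('grip');lift(.14);say('up')
cv2.imwrite('pics/l.png',ctrl.snapshot('wrist'))
E
```

```text
{'cover': array([0.4602, 0.3288, 0.2251]), 'sA': array([ 0.5901,  0.1952, -0.1693]), 'sB': array([ 0.431 ,  0.1804, -0.1553]), 'back': array([ 0.4347, -0.215 , -0.2461]), 'sC': array([ 0.436 , -0.3499,  0.1536]), 'jig': array([ 0.4526, -0.0222,  0.1082]), 'tray': array([ 0.616, -0.205]), 'd0': array([0.665 , 0.0148]), 'd1': array([ 0.6418, -0.0506]), 'lump': array([ 0.4452, -0.0263])}
0.0693988089808361 -109.54376095068194
at lump t=10.9 p [ 0.4457 -0.0262  0.0495] open 0.0699 F [-0.2 -0.4  0.2]
grip t=11.7 p [ 0.4452 -0.0263  0.049 ] open 0.0276 F [ 0.8 -0.2 -0.2]
up t=12.3 p [ 0.4449 -0.0258  0.1395] open 0.0277 F [-0.7  0.2  0.3]
```

```bash
python3 - <<'E'
s=open('h.py').read()
i=s.index('def lower');k=s.index('def say')
s=s[:i]+'''def lower(xy,z,speed=.05,fmax=6,step=.004):
    "down in short steps until z or contact"
    f0=np.array(ctrl.get_force())[2]; zz=ctrl.get_ee_pos()[2]
    while zz>z+1e-5:
        zz=max(z,zz-step); ctrl.move_straight([xy[0],xy[1],zz],speed=speed)
        f=np.array(ctrl.get_force())
        if abs(f[2]-f0)>fmax: break
    return round(zz,4),f.round(1)
import json
def pick(o,effort=20,zc=.0245):
    ctrl.move_gripper(.075,effort); go(o,.13,o[2],zc); ctrl.hold(.2)
    ctrl.move_gripper(0,effort); say('gripped'); lift(.16); say('lifted')
def place(j,base):
    "board underside to rest at height base in the jig"
    go(j,.16,j[2],.072+.0245+.008); ctrl.hold(.2); say('over jig')
    print(lower(j,base+.0245)); say('down'); ctrl.move_gripper(.066); ctrl.hold(.2); lift(.17)
'''+s[k:]
open('h.py','w').write(s)
E
python3 - <<'E'
from h import *
O=json.load(open('o.json'));t=O['tray']
lift(.19);go(t,.19,0.1,.075);ctrl.move_gripper(.06);ctrl.hold(.3);lift(.19)
C=cam('wrist');im=ctrl.snapshot('wrist');a=rect(C,im,t,.02,.1,300)
pick(O['back']); 
go(O['jig'],.19,O['jig'][2]);ctrl.hold(.2)
C=cam('wrist');im=ctrl.snapshot('wrist');b=im[:, :]
cv2.imwrite('pics/m3.png',np.hstack([a,cv2.resize(b,(400,300))]))
E
```

```text
gripped t=19.4 p [ 0.4347 -0.2149  0.0246] open 0.0494 F [-0.4  0.5  1.7]
lifted t=20.3 p [ 0.4343 -0.2144  0.1592] open 0.0494 F [ 1.1 -0.1 -0.5]
```

View pics/m3.png

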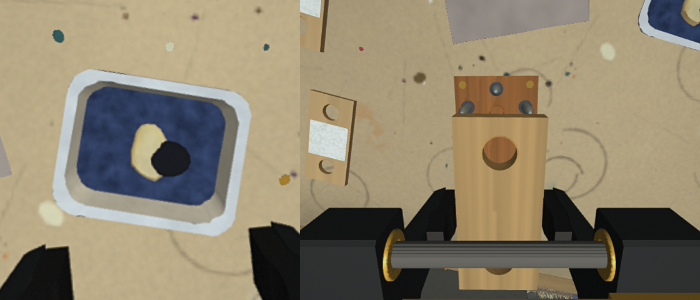

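Run:
```python
from h import *
O=json.load(open('o.json'));j=O['jig']
place(j,.024);say('done')
ctrl.goto([j[0],j[1],.2],down(j[2]));ctrl.hold(.2)
C=cam('wrist');im=ctrl.snapshot('wrist');cv2.imwrite('pics/m4.png',rect(C,im,j[:2],.038,.09,560))
```

```text
over jig t=22.4 p [ 0.4533 -0.0221  0.1052] open 0.0498 F [ 0.3  0.6 -0.6]
(0.0485, array([-0.2, -0.5,  0.2]))
down t=26.1 p [ 0.4527 -0.0222  0.0486] open 0.0500 F [-0.2 -0.5  0.2]
done t=27.5 p [ 0.4521 -0.0218  0.1693] open 0.0660 F [-0.  -0.2  0.1]
```

View pics/m4.png

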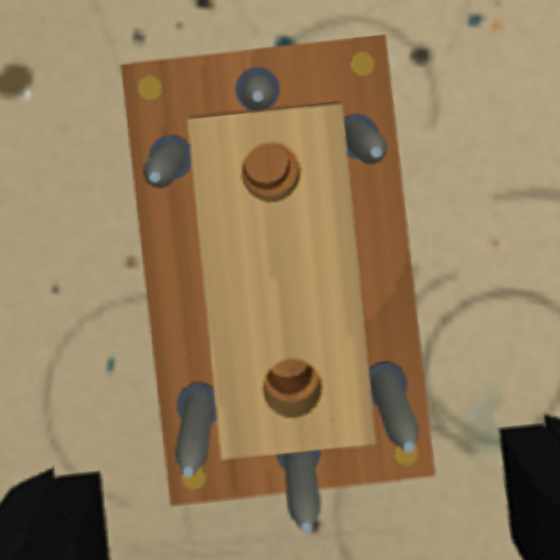

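```bash
cat >> h.py <<'E'
def paper(C,im,xy,half=.08):
    t=rect(C,im,xy,.007,half,400); s=2*half/400
    h=cv2.cvtColor(t,cv2.COLOR_BGR2HSV); m=cv2.inRange(h,(0,0,150),(180,35,255))
    m=cv2.morphologyEx(m,cv2.MORPH_CLOSE,np.ones((7,7)));m=cv2.morphologyEx(m,cv2.MORPH_OPEN,np.ones((15,15)))
    c=max(cv2.findContours(m,0,2)[0],key=cv2.contourArea,default=None)
    if c is None: return None
    (u,v),wh,a=cv2.minAreaRect(c); return xy[0]+(200-v)*s,xy[1]+(200-u)*s,(-a+45)%90-45,np.round(np.array(wh)*s*1000,1)
E
python3 - <<'E'
from h import *
import pickle
P,D=pickle.load(open('d.pkl','rb'));O=json.load(open('o.json'))
for n in('sA','sB','sC'): print(n,np.round(O[n][:2],4),np.degrees(O[n][2]).round(1),paper(*D[n],P[n][:2]))
o=O['sB'];ctrl.goto([o[0],o[1],.2],down(0));ctrl.hold(.2)
C=cam('wrist');print(paper(C,ctrl.snapshot('wrist'),o[:2]));say()
E
```

```text
sA [0.5901 0.1952] -9.7 (0.5903228088378906, 0.19590318603515625, -10.491477966308594, array([44.2, 42.2]))
sB [0.431  0.1804] -8.9 (0.43134814453125, 0.180861328125, -9.188836097717285, array([44.2, 42.2]))
sC [ 0.436  -0.3499] 8.8 (0.436176220703125, -0.34942196044921875, 9.039482116699219, array([42.2, 44.2]))
(0.4313442321777344, 0.180925692771969, -9.130176544189453, array([44.3, 42.2]))
t=29.1 p [0.4314 0.179  0.2001] open 0.0660 F [ 0.5  0.5 -1.1]
```

Run:
```python
from h import *
O=json.load(open('o.json'));j=O['jig'];base=.038
for n in('sB','sA','sC'):
    o=O[n];ctrl.goto([o[0],o[1],.2],down(0));ctrl.hold(.2)
    C=cam('wrist');p=paper(C,ctrl.snapshot('wrist'),o[:2],.12);print(n,p)
    assert p and abs(p[3][0]-43)<3 and abs(p[3][1]-43)<3
    pick([p[0],p[1],np.radians(p[2])])
    assert .047<ctrl.get_opening()<.053
    place(j,base); assert abs(ctrl.get_force()[2])<6
    base+=.007
ctrl.goto([j[0],j[1],.2],down(j[2]));ctrl.hold(.2)
C=cam('wrist');im=ctrl.snapshot('wrist');cv2.imwrite('pics/m5.png',rect(C,im,j[:2],.059,.09,560))
```

```text
sB (0.43135999450683593, 0.18088601686864866, -8.972626686096191, array([44.2, 42.2]))
gripped t=32.0 p [0.4314 0.1809 0.0245] open 0.0496 F [ 0.7 -0.2  1.3]
lifted t=32.9 p [0.4307 0.1809 0.1592] open 0.0493 F [ 0.1 -0.4 -0.7]
over jig t=34.5 p [ 0.4531 -0.0219  0.1051] open 0.0497 F [-0.4 -0.3  0.8]
(0.0625, array([ 1.4, -0.4,  2. ]))
down t=37.3 p [ 0.4529 -0.0222  0.0625] open 0.0497 F [ 1.4 -0.4  2. ]
sA (0.5903348499498868, 0.19582950971789828, -10.539183616638184, array([44.1, 42.2]))
gripped t=42.3 p [0.5903 0.1959 0.0245] open 0.0494 F [0.  0.5 1.3]
lifted t=43.1 p [0.5895 0.196  0.1589] open 0.0494 F [-0.4 -0.1 -1.4]
over jig t=45.0 p [ 0.4532 -0.0221  0.1051] open 0.0496 F [-0.5 -0.1  0.2]
(0.0695, array([-0.2,  0.3,  0.3]))
down t=47.2 p [ 0.4529 -0.0222  0.0695] open 0.0492 F [-0.2  0.3  0.3]
sC (0.46255891723632814, -0.304016256369684, 8.972625732421875, array([42. , 44.1]))
gripped t=52.5 p [ 0.4626 -0.304   0.0246] open 0.0492 F [ 1.  -0.   1.2]
lifted t=53.4 p [ 0.4622 -0.3033  0.1591] open 0.0495 F [ 0.2 -0.3 -1. ]
over jig t=55.3 p [ 0.4532 -0.0222  0.1051] open 0.0499 F [-0.7  0.3 -1.2]
(0.0765, array([ 0.2, -0.5,  0.4]))
down t=57.3 p [ 0.4527 -0.0221  0.0765] open 0.0493 F [ 0.2 -0.5  0.4]
```

View pics/m5.png

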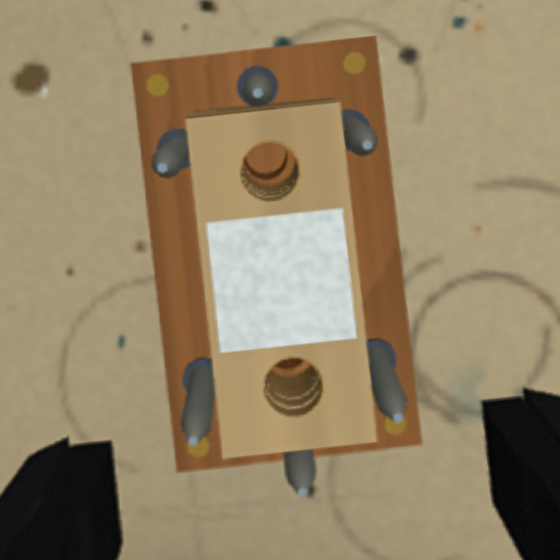

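Run:
```python
from h import *
O=json.load(open('o.json'));j=O['jig']
pick(O['cover']);assert .047<ctrl.get_opening()<.053
place(j,.059)
ctrl.goto([j[0],j[1],.2],down(j[2]));ctrl.hold(.2)
C=cam('wrist');im=ctrl.snapshot('wrist');a=rect(C,im,j[:2],.069,.09,400)
s=np.mean([O['d0'],O['d1']],0);A=near(np.arctan2(O['d1'][1]-O['d0'][1],O['d1'][0]-O['d0'][0]),0)
ctrl.goto([s[0],s[1],.22],down(0));ctrl.hold(.2);C=cam('wrist');im=ctrl.snapshot('wrist')
b=rect(C,im,s,.11,.06,400);print(s,A);cv2.imwrite('pics/m6.png',np.hstack([a,b]));say()
```

```text
gripped t=62.4 p [0.4602 0.3289 0.0246] open 0.0499 F [-1.  -0.6  1.2]
lifted t=63.3 p [0.4594 0.3287 0.159 ] open 0.0501 F [ 0.1 -1.  -1.1]
over jig t=65.4 p [ 0.4532 -0.022   0.1051] open 0.0494 F [-0.4 -0.3 -1.4]
(0.0835, array([ 0.6,  0.5, -0.8]))
down t=66.9 p [ 0.4527 -0.0222  0.0835] open 0.0499 F [ 0.6  0.5 -0.8]
[ 0.65342609 -0.01789461] 1.2296933499827993
t=69.7 p [ 0.6527 -0.0177  0.2203] open 0.0661 F [-0.4 -0.1  0. ]
```

View pics/m6.png

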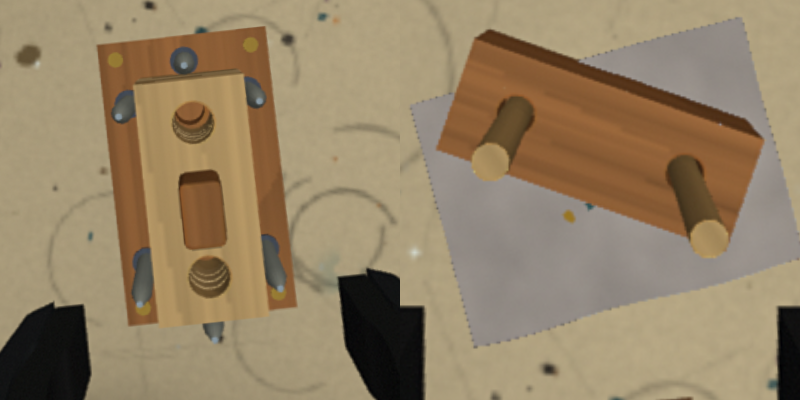

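Run:
```python
from h import *
O=json.load(open('o.json'));j=O['jig']
O['d0']=[.6648,.0151];O['d1']=[.6414,-.0506];json.dump(O,open('o.json','w'))
s=[.65342609,-.01789461]
C=cam('wrist')
for d in(O['d0'],O['d1']):
    p=world(C,pix(C,[*d,.04]),.11); print('vertical mouth would show at',400+200-(p[1]-s[1])/.0003,200-(p[0]-s[0])/.0003)
d=O['d0'];ctrl.move_gripper(.045,20);go(d,.16,j[2],.104);ctrl.hold(.2);ctrl.move_gripper(0,20);say('grip')
ctrl.move_straight([d[0],d[1],.25],speed=.1);say('up')
c,sn=np.cos(j[2]),np.sin(j[2]);b=[j[0]+.035*c,j[1]+.035*sn]
ctrl.goto([*b,.25],down(j[2]));ctrl.hold(.3);say('over');cv2.imwrite('pics/w7.png',ctrl.snapshot('wrist'))
C=cam('wrist');p=np.array(ctrl.get_ee_pos())
for k in(.006,-.040,-.089,-.094): print('vertical dowel at tcp%+.3f'%k,pix(C,p+[0,0,k]).round(1))
print('bore mouth px',pix(C,[*b,.069]).round(1))
```

```text
vertical mouth would show at 515.3708107122802 114.07072143272985
vertical mouth would show at 683.9881554447484 174.12621407717063
grip t=72.0 p [0.6648 0.0152 0.104 ] open 0.0111 F [ 0.4  0.6 -0. ]
up t=73.6 p [0.6645 0.0152 0.2493] open 0.0116 F [-0.2 -0.1  0.4]
over t=74.6 p [ 0.4882 -0.0185  0.25  ] open 0.0112 F [ 0.1 -0.4  0.3]
vertical dowel at tcp+0.006 [317.8 364.3]
vertical dowel at tcp-0.040 [317.8 304.5]
vertical dowel at tcp-0.089 [317.7 266.5]
vertical dowel at tcp-0.094 [317.7 263.5]
bore mouth px [317.5 226.6]
```

View pics/w7.png

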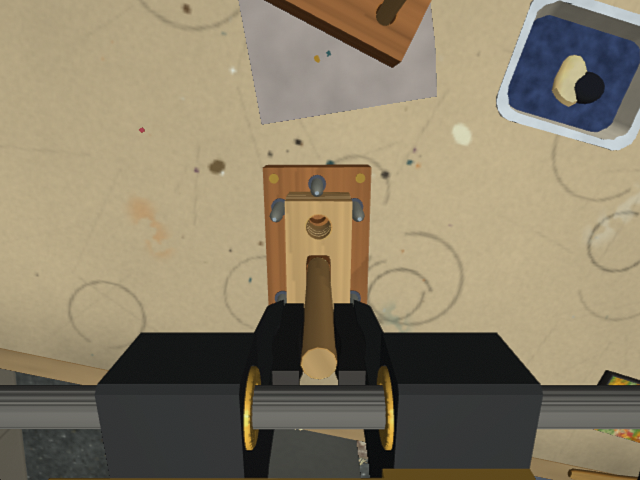

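Run:
```python
from h import *
O=json.load(open('o.json'));j=O['jig'];c,sn=np.cos(j[2]),np.sin(j[2])
def put(b):
    ctrl.move_straight([*b,.175],speed=.1);ctrl.hold(.2)
    print(lower(b,.0985,fmax=5,step=.003));say('in')
    assert ctrl.get_ee_pos()[2]<.103
    ctrl.move_gripper(.035);ctrl.hold(.2);lift(.25);say('free')
put([j[0]+.035*c,j[1]+.035*sn])
d=O['d1'];go(d,.25,j[2],.104);ctrl.hold(.2);ctrl.move_gripper(0,20);say('grip')
ctrl.move_straight([d[0],d[1],.25],speed=.1);assert .009<ctrl.get_opening()<.014
b=[j[0]-.035*c,j[1]-.035*sn];ctrl.goto([*b,.25],down(j[2]));ctrl.hold(.3)
cv2.imwrite('pics/w8.png',ctrl.snapshot('wrist'))
put(b)
ctrl.goto([.52,.25,.3],down(j[2]));ctrl.hold(.3)
im=ctrl.snapshot('scene');cv2.imwrite('pics/s9.png',cv2.resize(im[170:370,200:480],(784,560),interpolation=3))
C=cam('top');t=ctrl.snapshot('top');cv2.imwrite('pics/t9.png',t)
```

```text
(0.0985, array([-0.7, -0.4, 11. ]))
in t=82.3 p [ 0.4887 -0.0186  0.0995] open 0.0115 F [-0.7 -0.4 11. ]
free t=83.9 p [ 0.4868 -0.0181  0.2491] open 0.0349 F [-0.3 -0.5 -0.3]
grip t=86.7 p [ 0.6414 -0.0506  0.104 ] open 0.0113 F [-0.9  0.1  1.1]
(0.0985, array([-1.2,  0.4, 12.5]))
in t=97.1 p [ 0.4191 -0.0262  0.0993] open 0.0112 F [-1.2  0.4 12.5]
free t=98.8 p [ 0.4172 -0.0257  0.2493] open 0.0348 F [-0.   0.5 -1.3]
```

View pics/s9.png

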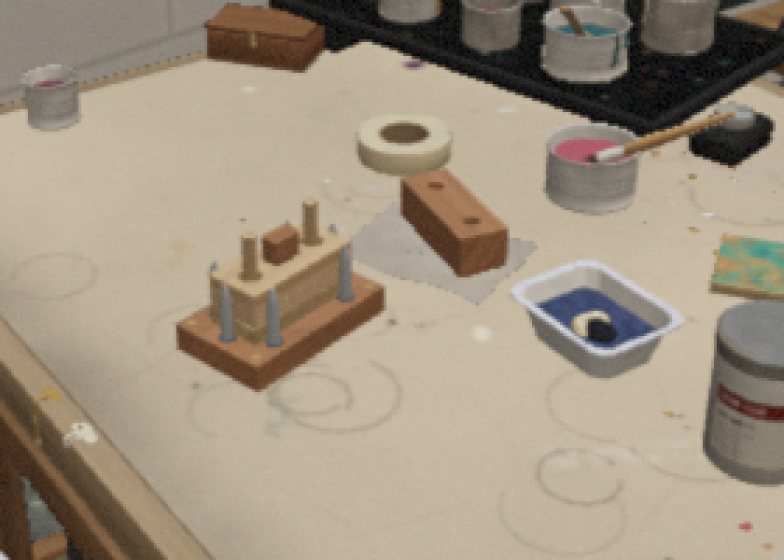

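The scene view shows the pack square in the jig with both dowels standing at equal height, about (248,258) and (310,222) in the crop. The lump is in the tray, and the stand is empty. The bench is clear of boards, and both dowels came to rest at the bore-bottom height.

```bash
python3 -c "
from h import *
say();print(ctrl.close_job())"
```

```text
t=100.3 p [0.52   0.2497 0.3001] open 0.0349 F [ 0.2 -0.8 -0.3]
the job is handed in; nothing more can be done
None
```

The job is handed in at about 100 s: the lump is in the tray, the backing, all three sample boards found and the cover are stacked in the jig, and both dowels are pushed down to the bottom of the bores; no verdict was returned on hand-in.

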